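Stack the nested notions trays over the paints

ROBOT

A 6-joint arm with a two-finger parallel gripper is mounted at the origin on the work surface. World frame = base frame: x ahead of the robot, y to its left, z up, the work surface at z = 0. Lengths are in mm, angles in rad, forces in N, time in s.
With the tool pointing down it reaches from about 275 to 825 mm from the base axis. Payload 5.2 kg.
Tool frame: the origin (TCP) lies midway between the tips of the shut fingers; the grasp point (between the pads) lies 19 mm behind it (r.grip_depth is the distance from the TCP to the grasp point, in mm); y points along the fingers, z is the direction in which the jaws open and shut, and the axes are right-handed (so a half turn about y gives the same grasp; the last joint's range is limited). The gripper opens to 93 mm and grips with 3 to 60 N. Pads are 15 mm wide; open, the fingers measure 128 mm over their backs; the gripper's body (75 mm by 188 mm) begins 65 mm behind the grasp point.
Start: joints at [-1.535, 0.259, 1.535, -0, 1.348, -0.203], TCP at [130.116, -534.392, 218.653] pointing down, gripper open.
Joint ranges: [-3.14, 3.14], [-0.91, 2.08], [0.19, 2.58], [-1.22, 4.36], [0.22, 2.71], [-3.12, 3.12]. Speed limits (rad/s): [2.57, 2.57, 3.14, 3.14, 3.14, 3.14].

INTERFACE

Orientations are given as a unit quaternion [w, x, y, z].
In Python, from plant import r gives the robot as it stands.
- The arm moves only by the tool servo_tool, never from a script. Its argument "moves" is a list of rows, each a list of 4 numbers: the shift along the tool's x, y, z in m, then the turn about the tool's y in degrees. A call has 1 to 8 rows; each row is the pose to reach, as a shift and turn from the pose commanded when the call began, along the tool's axes at that moment; what a row does not reach only later rows make up. A row lasts 1/8 s, in which the tool goes at most 62.5 mm and 10.7 degrees, less where a joint would pass 70% of its speed; a pose out of reach is approached as far as the arm can. A call with a gripper value outside its range is refused whole. "claw" is the closure, from -1 (fully open) to 1 (shut), so that 0 is half open, set as the call begins (left out, the last holds). The fingers move at their own pace and stop on an object; the grip force is fixed at half the most. Time passes only in rows, so rows that repeat a pose let the fingers close. It gives the time, the measured TCP pose, the force and the opening at its end, in the units of the state.
- r.sense(): the state, without advancing time (a new reading comes with each control period).
- r.camera(name): name is "scene" or "side" or "wrist"; returns (picture, depth): 420x560x3 uint8, red, green, blue; 420x560 float32, mm along the optical axis (not along the pixel's ray), 0 where there is no reading.
- r.get_calibration(name): a dict with "fx", "fy", "cx", "cy" (pixels), "position" and "orientation" of the camera in the world; the wrist camera has in their place "mount" (4x4, takes a point from camera to tool coordinates, whose origin is the TCP and whose axes are the tool frame's). Camera axes: x right, y up, looking along -z (the intrinsics and any distortion apply to the point x, -y, -z); pixel columns grow to the right and rows downward; lengths in mm; the calibration is good to about 2 mm. The wrist camera is an equidistant fisheye: a pixel r from the principal point sees the ray r / f radians off the axis. A picture is of the moment at which its call begins: read the wrist's pose just before it. get_calibration takes no time and is no camera call.
- r.close_job(): hands the job in, once; it reports no verdict.
Trained networks look in the newest picture that a camera, given by its name, has taken for a name from the list of things; names that differ only in an ending like _2 or _b are one class to them, and where a whole thing is asked for, a point or a joint stands for the part that bears it (a point fixed in the world has none). Each returns a list of dicts, best first, with "confidence" (0 to 1); they miss things now and then, are a little off and sometimes report something else, mostly with a low value. They report only what shows in the picture. A call takes as long as a camera call. They do not tell look-alikes from the thing itself.
- r.masks_of(name, camera): "region" (420x560 bool, what is visible of it) and "pixel" ([column, row] in pixels, amid what is visible of it).
The state is a dict: "t": time; "joint_positions": joint angles; "joint_vel": joint speeds; "joint_efforts": joint torques, N m; "ee_pos": TCP position; "ee_rot": TCP orientation; "contact_force": force on the tool from outside, world axes, zero at the start; "ft_torque": the same for the moment, N m; "opening": opening from 0.0 (shut) to 1.0 (fully open).
Only numpy, scipy, OpenCV 4.12 (cv2) and the standard library are available. Lean on these libraries where they do the work, as an engineer would, in place of code of your own. Each camera call takes 0.05 s, during which the arm holds its last target.

TASK

Tidy the paints into the two grey trays, which are nested one in the other: lift the top tray out, stand the squat jar upright in the bottom tray, then turn the top tray end for end (half a turn) and set it level on the bottom tray so that its feet rest on the rim lugs instead of nesting, and leave the tall bottle standing upright in this top tray. The bottom tray stays standing flat on the table; set everything down gently without dropping or tipping it, and leave the brush pot, the thread spool and the pin tin alone.

Things in the scene. Friction and masses are not known exactly. Their poses are not given: they have to be found in the camera images.
- bottom_tray: Lower of two identical grey plastic trays, loose on the table: 190 long (own x), 68 wide (y), 84 high, about 0.16 kg. Origin: centre of underside, z up. Its top 34 mm (z 50 to 84) is an upright rim band 3 thick, to be gripped across the 68 mm width. The body below tapers to a floor 3 thick, inside 40 wide (y), free over x -68 to 68.
- top_tray: Identical tray, nested in bottom_tray the same way round at the start: its origin 34 mm above bottom_tray's, its rim band wholly above the lower rim. Origin: centre of underside; axes and sizes as bottom_tray. Turned half round (x axes opposite) it stands with its feet on bottom_tray's lugs, its origin 78 mm above bottom_tray's, with up to 8 mm play along x and y.
- top_single_lug (a point): Centre of the top face of top_tray's single lug, at x 82, y 0, z 78 mm in its frame. Lugs are blocks inside the ends of the rim band, reaching 20 mm inward, tops 6 mm below the rim: ONE in the middle of the +x end, TWO in the corners of the -x end. Below the lugs the body is cut away, so trays the same way round nest.
- bottom_single_lug (a point): Centre of the top face of bottom_tray's single lug, at x 82, y 0, z 78 mm in its frame; its two corner lugs are at the -x end
- squat_jar: Squat red paint jar, 62 high: straight body 33 across up to 30 mm, white lid 31 across from 46 to 62 mm up; about 80 g, standing on the table; origin: centre of its underside, z up. It fits upright under a stacked tray, not under a nested one. It goes in the bottom tray, anywhere on the floor.
- tall_bottle: Tall red paint bottle, 98 high: straight body 34 across up to 55 mm, then a narrow neck with a white cap 18 across from 82 to 98 mm up; about 110 g, standing on the table; origin: centre of its underside, z up. It goes in the top tray, anywhere on the floor.
- brush_pot: Bystander: terracotta pot, 84 across, 78 high, brushes up to 190 high; origin: centre of its underside
- thread_spool: Bystander: wooden thread spool, 52 across, 60 high; origin: centre of its underside
- pin_tin: Bystander: round metal pin tin, 72 across, 26 high; origin: centre of its underside
Not all that is in view belongs to the job. Leave any blue or purple look-alike of the top_tray alone.

How it is judged (in metres and radians):
On the way, in this order (a step that is already met when the one before it is completed fails the run):
1. the top tray is lifted out and is clear of the bottom tray ((horizontal distance between top_tray and bottom_tray above 0.11 m or z of top_tray in the frame of bottom_tray above 0.15 m)), for 0.1 s.
2. the squat jar stands upright on the floor of the bottom tray (x of squat_jar in the frame of bottom_tray between -0.075 and 0.075 m and y of squat_jar in the frame of bottom_tray between -0.012 and 0.012 m and z of squat_jar in the frame of bottom_tray between -0.001 and 0.01 m and angle between squat_jar's own z axis and vertical below 0.2 rad), for 0.2 s.
3. the top tray, turned end for end, stands level on the lugs of the bottom tray (x of top_tray in the frame of bottom_tray between -0.01 and 0.01 m and y of top_tray in the frame of bottom_tray between -0.009 and 0.009 m and z of top_tray in the frame of bottom_tray between 0.074 and 0.082 m and x of top_single_lug in the frame of bottom_tray below -0.065 m and angle between top_tray's own z axis and vertical below 0.05 rad), for 0.2 s.
At the end, for the whole second after the job is handed in: Bottom tray flat on the table, squat jar upright on its floor; top tray level (0.05 rad), turned half round, on the lugs: 74 to 82 mm above the bottom tray (origins), within 10 mm along and 9 mm across; tall bottle upright (0.2 rad) on its floor; all at rest (all of step 2 and all of step 3 and x of tall_bottle in the frame of top_tray between -0.075 and 0.075 m and y of tall_bottle in the frame of top_tray between -0.012 and 0.012 m and z of tall_bottle in the frame of top_tray between -0.001 and 0.01 m and angle between tall_bottle's own z axis and vertical below 0.2 rad and linear speed of each of bottom_tray, top_tray, squat_jar, tall_bottle below 0.02 m/s and angle between bottom_tray's own z axis and vertical below 0.05 rad and height (world z) of bottom_tray below 0.006 m); the robot touches nothing.
It fails at once if brush pot is moved more than 30 mm or tipped (distance of brush_pot from where it was at the start of the episode above 0.03 m or angle between brush_pot's own z axis and vertical above 0.4 rad).
It fails at once if thread spool is moved more than 30 mm or tipped (distance of thread_spool from where it was at the start of the episode above 0.03 m or angle between thread_spool's own z axis and vertical above 0.4 rad).
It fails at once if pin tin is moved more than 30 mm or tipped (distance of pin_tin from where it was at the start of the episode above 0.03 m or angle between pin_tin's own z axis and vertical above 0.4 rad).
It fails at once if a paint jar or bottle is tipped over (angle between any of squat_jar, tall_bottle's own z axis and vertical above 0.8 rad).
It fails at once if the top tray, the jar or the bottle is dropped (moves faster than 0.8 m/s with no finger on it, a fall of over 30 mm) ((linear speed of top_tray above 0.8 m/s and contact force between the fingers and top_tray below 0.05 N) or (linear speed of squat_jar above 0.8 m/s and contact force between the fingers and squat_jar below 0.05 N) or (linear speed of tall_bottle above 0.8 m/s and contact force between the fingers and tall_bottle below 0.05 N)).
It also fails if it takes over 72 s, if anything falls off the work surface, if the arm or the gripper's body presses on something with over 40 N, if the wrist force passes 120 N, or if a joint passes its speed limit or range.

## Working session

There is one attempt and no reset: what is moved stays moved. The work goes in short steps, Python scripts to look and compute and a tool call to move; the robot and the scene stay as the last step left them, time stands still between calls to the robot, and variables do not carry over. Pictures are saved under pics/ and viewed, and the job is handed in when it is done.

Besides the shell and the picture viewer there is one more tool, called as name(argument=value, ...), one argument or row to a line, values as JSON. servo_tool: Moves the arm, as the interface text tells. Its arguments: {"type":"object","properties":{"moves":{"type":"array"},"claw":{"type":"number"}},"required":["moves"]}

```bash
mkdir -p pics; ls; cat > h.py <<'E'
import numpy as np, cv2
from scipy.spatial.transform import Rotation as R
from plant import r
def rot(q): return R.from_quat([q[1],q[2],q[3],q[0]]).as_matrix()
def save(n,p): cv2.imwrite('pics/'+n+'.png',p[:,:,::-1])
def cloud(cal,depth,st=None):
    h,w=depth.shape
    u,v=np.meshgrid(np.arange(w),np.arange(h))
    x=(u-cal['cx'])/cal['fx'];y=(v-cal['cy'])/cal['fy']
    P=np.stack([x*depth,-y*depth,-depth],-1)
    return P@rot(cal['orientation']).T+np.array(cal['position'])
def wcloud(cal,depth,s):
    h,w=depth.shape
    u,v=np.meshgrid(np.arange(w),np.arange(h))
    a=(u-cal['cx'])/cal['fx'];b=(v-cal['cy'])/cal['fy']
    th=np.hypot(a,b)+1e-9
    k=np.tan(th)/th
    P=np.stack([a*k*depth,-b*k*depth,-depth],-1)
    M=np.array(cal['mount']); P=P@M[:3,:3].T+M[:3,3]
    return P@rot(s['ee_rot']).T+np.array(s['ee_pos'])
E
python3 - <<'E'
from h import *
s=r.sense();print(s)
np.set_printoptions(precision=2,suppress=True)
for n in ['scene','side','wrist']:
    c=r.get_calibration(n);print(n,c)
    p,d=r.camera(n);save(n+'0',p);np.savez(n+'0.npz',p=p,d=d)
    for k in ['top_tray','squat_jar','tall_bottle']:
        for m in r.masks_of(k,n):
            print(k,m['confidence'],m['pixel'],m['region'].sum())
E
```

```text
pics
{'t': 0.0, 'joint_positions': array([-1.53479049e+00,  2.59362262e-01,  1.53609341e+00, -6.43652051e-06,
        1.34797901e+00, -2.02788866e-01]), 'joint_vel': array([ 0.00043406,  0.00012071,  0.0009927 , -0.0019532 , -0.00164393,
        0.00046851]), 'joint_efforts': array([ 6.14003820e-04, -4.37310684e+01, -2.84010744e+01,  7.22562382e-02,
        4.14751936e-02, -1.40993993e-04]), 'ee_pos': array([ 130.09877191, -533.82754038,  217.80319271]), 'ee_rot': array([ 0.08427873, -0.08417466,  0.70272143, -0.70142307]), 'contact_force': array([0.6734674 , 0.27309756, 0.23853152]), 'ft_torque': array([-0.08046582,  0.01255038, -0.02932221]), 'opening': 1.0015478153297994}
scene {'fx': 505.27669395242384, 'fy': 505.27669395242384, 'cx': 265.0033465024026, 'cy': 217.26377305482347, 'position': array([1107.47,  408.01,  865.27]), 'orientation': array([0.39, 0.16, 0.33, 0.85])}
top_tray 0.87 [269.2, 220.6] 3116
top_tray 0.76 [228.2, 129.4] 1647
top_tray 0.7 [297.1, 168.3] 1795
squat_jar 0.83 [439.1, 297.4] 475
squat_jar 0.7 [163.1, 242.5] 729
tall_bottle 0.63 [385.5, 358.1] 588
side {'fx': 394.71211344704443, 'fy': 394.71211344704443, 'cx': 276.50244185962316, 'cy': 211.58221510379474, 'position': array([293.4 , 684.09, 855.76]), 'orientation': array([-0.14, -0.07,  0.38,  0.91])}
top_tray 0.93 [364.0, 221.8] 1997
top_tray 0.92 [274.0, 216.9] 1471
top_tray 0.85 [371.0, 170.8] 1533
top_tray 0.54 [330.2, 284.1] 632
squat_jar 0.91 [281.8, 353.8] 358
tall_bottle 0.8 [202.4, 327.3] 376
tall_bottle 0.49 [280.8, 354.0] 341
wrist {'fx': 325.19226210127806, 'fy': 325.19226210127806, 'cx': 280.4582549221709, 'cy': 212.5349078796779, 'mount': array([[  -0.  ,   -0.97,   -0.25,  -69.34],
       [   0.  ,    0.25,   -0.97, -167.66],
       [   1.  ,   -0.  ,    0.  ,   -0.05],
       [   0.  ,    0.  ,    0.  ,    1.  ]])}
top_tray 0.85 [29.4, 34.1] 3900
top_tray 0.84 [213.5, 19.7] 3897
```

View pics/scene0.png

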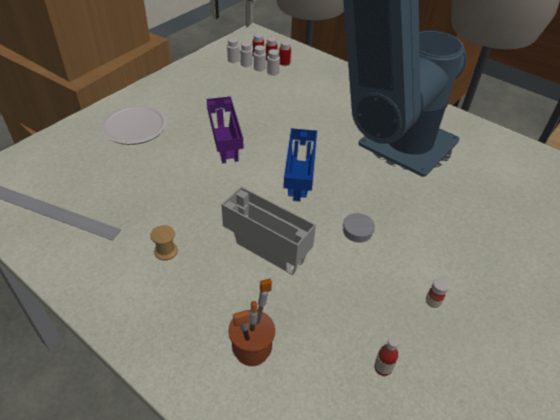

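View pics/side0.png

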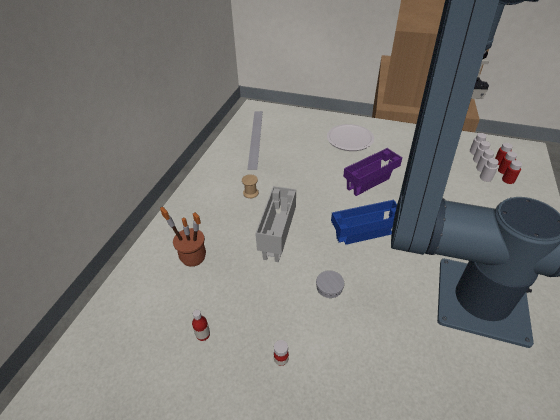

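View pics/wrist0.png

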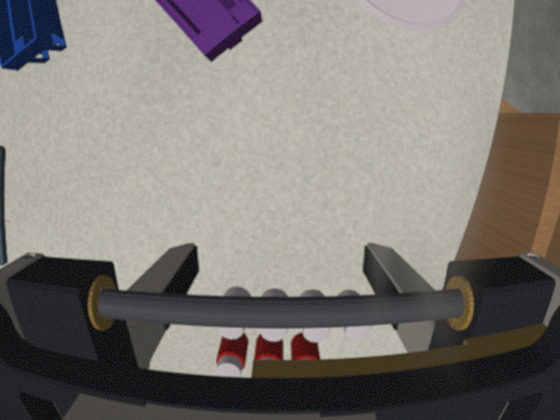

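The scene camera shows the grey nested trays around (268,228), the jar at (438,294) and the bottle at (387,358). The spool is at (164,243), the pot at (252,338) and the tin at (359,228). The blue and purple trays are decoys. Next I'll measure these.

```bash
python3 - <<'E'
from h import *
np.set_printoptions(precision=1,suppress=True)
for n in ['scene','side']:
    z=np.load(n+'0.npz');p,d=z['p'],z['d']
    c=r.get_calibration(n);W=cloud(c,d)
    g=(d>0)
    tab=W[g&(np.abs(W[...,2])<15)]
    print(n,'table z',np.median(tab[:,2]))
    np.save(n+'W.npy',W)
    # grey tray : points z>100 in region near centre
    for nm,(u,v) in dict(scene=dict(tray=(268,228),jar=(438,290),bottle=(387,350),spool=(164,243),pot=(252,340),tin=(359,228)),side=dict(tray=(277,222),jar=(281,353),bottle=(201,325),spool=(250,186),pot=(190,250),tin=(330,284)))[n].items():
        b=W[max(0,v-45):v+45,max(0,u-65):u+65].reshape(-1,3); b=b[b[:,2]>8]
        ce=W[v,u]
        q=b[np.hypot(b[:,0]-ce[0],b[:,1]-ce[1])<(130 if nm=='tray' else 50)]
        print(nm,ce,'min',q.min(0),'max',q.max(0))
    im=p[150:290,190:350] if n=='scene' else p[170:280,230:330]
    save(n+'zoom',cv2.resize(im,None,fx=5,fy=5,interpolation=cv2.INTER_CUBIC)[:600,:800])
E
```

```text
scene table z -0.35755348280633825
tray [582.7 -17.6 118.2] min [ 508.9 -138.8    8.1] max [597.3  55.6 121. ]
jar [444.9 301.7  56.6] min [416.  283.1   8.1] max [450.3 317.1  65.5]
bottle [633.8 296.5  75.4] min [616.3 283.2   8.6] max [644.5 317.2 100.2]
spool [ 715.4 -188.5   57. ] min [ 676.8 -234.6    8.1] max [ 727.4 -180.7   64.5]
pot [774.  109.1  79.3] min [724.4  59.2   8. ] max [809.2 135.9 193.1]
tin [382.3  83.3  25.2] min [336.2  41.6   8. ] max [409.4 113.4  30.6]
side table z -0.08601578701711787
tray [561.7 -74.2  37.4] min [ 509.9 -142.8    8.8] max [592.2  54.8 122.1]
jar [424.6 312.3  57.9] min [413.  283.6   8.1] max [444.3 316.9  65.7]
bottle [613.4 307.9  65.8] min [606.6 284.3   8.4] max [638.4 317.3  99.7]
spool [ 690.3 -191.3   47.5] min [ 673.9 -237.7    8.2] max [ 722.2 -182.7   63.3]
pot [732.8 125.8  76.9] min [706.   76.3   8.4] max [782.  135.4 180. ]
tin [368.  84.  25.] min [335.   40.9   8. ] max [405.4 113.   30.6]
```

View pics/scenezoom.png

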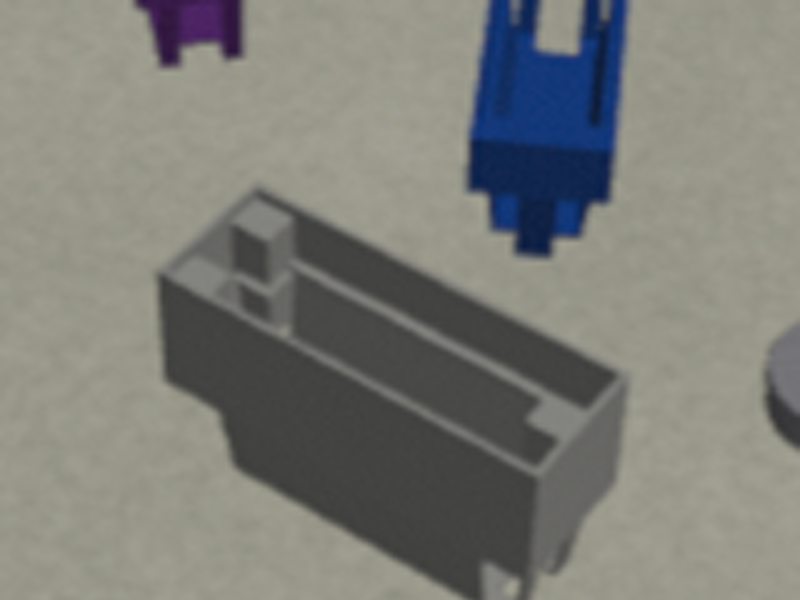

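View pics/sidezoom.png

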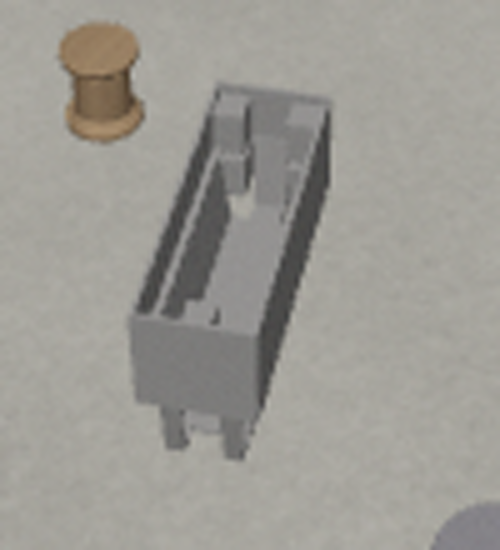

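```bash
cat >> h.py <<'E'
from scipy.optimize import least_squares
def fitcirc(P,rad,seen_from):
    f=lambda c: np.hypot(P[:,0]-c[0],P[:,1]-c[1])-rad
    m=P[:,:2].mean(0); dd=m-np.array(seen_from)[:2]; m=m+dd/np.linalg.norm(dd)*rad*.6
    s=least_squares(f,m,loss='soft_l1',f_scale=1.5); return s.x,np.sqrt(np.mean(s.fun**2))
def fitrect(P,c0,th0,L,Wd):
    # P points on/inside rim outline : rim band 3 thick; signed distance to centreline rect
    hl,hw=L/2-1.5,Wd/2-1.5
    def f(q):
        c,s=np.cos(q[2]),np.sin(q[2]); X=P[:,0]-q[0];Y=P[:,1]-q[1]
        a=np.abs(c*X+s*Y)-hl;b=np.abs(-s*X+c*Y)-hw
        return np.maximum(a,b)
    s=least_squares(f,[c0[0],c0[1],th0],loss='soft_l1',f_scale=1.5); return s.x,np.median(np.abs(f(s.x)))
E
python3 - <<'E'
from h import *
np.set_printoptions(precision=3,suppress=True)
for n in ['scene','side']:
    W=np.load(n+'W.npy'); c=r.get_calibration(n)
    B=W.reshape(-1,3)
    near=lambda x,y,rr:np.hypot(B[:,0]-x,B[:,1]-y)<rr
    t=B[near(555,-42,130)&(B[:,2]>114)&(B[:,2]<125)]
    print(n,'rim n',len(t),'z',np.median(t[:,2]))
    rect=cv2.minAreaRect(t[:,:2].astype(np.float32));print(rect)
    (cx,cy),_,_=rect
    print(fitrect(t,(cx,cy),np.pi/2-0.1,190,68),fitrect(t,(cx,cy),np.pi/2+0.1,190,68))
    j=B[near(433,300,40)&(B[:,2]>10)&(B[:,2]<28)]; print('jar',len(j),fitcirc(j,16.5,c['position']))
    j=B[near(433,300,40)&(B[:,2]>58)&(B[:,2]<68)]; print('jarlid',j.mean(0),j.min(0),j.max(0))
    j=B[near(630,300,40)&(B[:,2]>10)&(B[:,2]<50)]; print('bot',len(j),fitcirc(j,17,c['position']))
    j=B[near(630,300,40)&(B[:,2]>94)&(B[:,2]<105)]; print('botcap',j.mean(0),len(j))
    for nm,x,y,rr,zl,zh,rad in [('spool',700,-208,45,50,70,26),('tin',370,77,50,20,34,36),('pot',760,97,60,10,76,0)]:
        j=B[near(x,y,rr)&(B[:,2]>zl)&(B[:,2]<zh)]; print(nm,(j.min(0)+j.max(0))/2,j.mean(0))
E
```

```text
scene rim n 495 z 116.80189240794721
((552.7996826171875, -43.71296691894531), (73.72836303710938, 193.20851135253906), 4.717555999755859)
(array([553.838, -42.348,   1.656]), np.float64(1.0323844715844785)) (array([553.838, -42.348,   1.656]), np.float64(1.0323844613771485))
jar 108 (array([431.403, 300.398]), np.float64(1.0661807123324138))
jarlid [432.914 300.554  61.643] [416.038 284.909  58.023] [447.706 315.834  65.481]
bot 229 (array([626.127, 299.62 ]), np.float64(0.718411307775257))
botcap [627.136 299.976  97.403] 80
spool [ 702.12  -207.691   58.624] [ 702.728 -206.553   59.354]
tin [372.797  77.53   25.366] [375.038  78.457  25.237]
pot [758.001  96.654  43.124] [776.361 112.17   47.128]
side rim n 235 z 117.1722443979171
((551.5103149414062, -44.85533905029297), (68.72623443603516, 193.8134765625), 4.818089962005615)
(array([551.091, -43.583,   1.658]), np.float64(1.0439107635769034)) (array([551.091, -43.583,   1.658]), np.float64(1.0439107629238151))
jar 63 (array([430.012, 299.12 ]), np.float64(0.6230178308425914))
jarlid [429.887 299.67   61.357] [415.046 283.568  58.258] [444.297 314.624  65.734]
bot 146 (array([624.58 , 298.389]), np.float64(0.6928042785594981))
botcap [623.556 299.6    97.499] 47
spool [ 698.026 -210.166   58.067] [ 697.661 -207.13    59.393]
tin [370.175  76.937  25.448] [370.059  78.751  25.754]
pot [753.99   95.019  43.03 ] [739.894 113.915  47.034]
```

```bash
cat >> h.py <<'E'
def yaw(M): return np.degrees(np.arctan2(M[1,2],M[0,2]))  # jaw axis (tool z) heading
def plan(x,y,z,jaw=None,ref=None):
    """tool-frame shift (m) and turn (deg) from measured pose to TCP x,y,z with jaw axis heading jaw (deg)"""
    s=r.sense() if ref is None else ref
    M=rot(s['ee_rot']); d=M.T@(np.array([x,y,z])-s['ee_pos'])/1000
    t=None
    if jaw is not None:
        t=-(jaw-yaw(M)); t=[(t+180)%360-180]
    print('shift',np.round(d,4),'turn about y (or ±180/360)',t, 'pos',np.round(s['ee_pos'],1),'yaw',round(yaw(M),1),'j1,j6',s['joint_positions'][[0,5]].round(2),'t',round(s['t'],2))
E
python3 - <<'E'
from h import *
np.set_printoptions(precision=3,suppress=True)
s=r.sense();print(rot(s['ee_rot']),yaw(rot(s['ee_rot'])))
for n in ['scene','side']:
    W=np.load(n+'W.npy');B=W.reshape(-1,3)
    p=np.load(n+'0.npz')['p'].reshape(-1,3).astype(int)
    bl=B[(p[:,2]-p[:,0]>25)&(B[:,2]>8)&(B[:,2]<130)&(p[:,2]-p[:,1]>25)&(np.hypot(B[:,0],B[:,1])>200)]
    print(bl.min(0),bl.max(0))
    m=bl[:,1]>-350
    pr=(p[:,0]>p[:,1]+20)&(p[:,2]>p[:,1]+30)&(B[:,2]>8)&(B[:,2]<130)
    b2=(p[:,0]<p[:,1])&(p[:,2]>p[:,1]+50)&(B[:,2]>8)&(B[:,2]<130)
    print('purple',np.percentile(B[pr],[1,99],axis=0),'blue',np.percentile(B[b2],[1,99],axis=0))
plan(552.5,-43,250,1.657*180/np.pi+90)
E
```

```text
[[-0.972  0.     0.237]
 [-0.237 -0.    -0.972]
 [-0.    -1.     0.   ]] -76.31691732351993
[ 220.684 -215.424    8.004] [416.069 -56.384  86.622]
purple [[ 263.624 -463.723   12.312]
 [ 419.326 -282.652   85.608]] blue [[ 230.601 -202.314   11.327]
 [ 408.25   -66.265   85.335]]
[ 243.356 -405.517    8.047] [412.401 -55.751  86.727]
purple [[ 255.999 -460.122    9.411]
 [ 413.502 -283.451   85.535]] blue [[ 247.062 -209.474   12.314]
 [ 400.412  -59.927   85.003]]
shift [-0.527 -0.031 -0.378] turn about y (or ±180/360) [np.float64(98.74397602330265)] pos [ 130.1 -534.4  218.7] yaw -76.3 j1,j6 [-1.53 -0.2 ] t 0.6
```

servo_tool(
  moves=[
    [-0.05,-0.005,-0.035,-8],
    [-0.12,-0.01,-0.085,-18],
    [-0.19,-0.02,-0.135,-28],
    [-0.26,-0.03,-0.185,-38],
    [-0.33,-0.03,-0.235,-48],
    [-0.39,-0.03,-0.28,-58],
    [-0.45,-0.03,-0.32,-68],
    [-0.5,-0.03,-0.36,-78],
  ],
  claw=-1,
)

```text
t: 1.6
ee_pos: [455.9, -155.6, 247.8]
ee_rot: [0.509, -0.509, 0.491, -0.492]
contact_force: [0.9, -1.2, -0.1]
opening: 0.997
```

```bash
python3 - <<'E'
from h import *
plan(552.5,-43,250,4.9)
E
```

```text
shift [-0.1092 -0.0022  0.1005] turn about y (or ±180/360) [np.float64(-2.8900444877057225)] pos [ 455.9 -155.6  247.8] yaw 2.0 j1,j6 [-0.56 -0.6 ] t 1.6
```

servo_tool(
  moves=[
    [-0.045,0,0.045,-1],
    [-0.08,0,0.08,-2],
    [-0.1,0,0.095,-3],
    [-0.1,0,0.095,-3],
  ],
)

```text
t: 2.1
ee_pos: [547.3, -53.0, 247.0]
ee_rot: [-0.521, 0.521, -0.479, 0.478]
contact_force: [-0.8, -0.0, -0.1]
opening: 1.004
```

```bash
cat > wl.py <<'E'
from h import *
def wlook(tag):
    s=r.sense(); p,d=r.camera('wrist'); save(tag,p)
    W=wcloud(r.get_calibration('wrist'),d,s); np.save('wW.npy',W); np.save('wp.npy',p)
    return p,d,W,s
E
python3 - <<'E'
from wl import *
plan(552.5,-43,250,4.9)
p,d,W,s=wlook('w1')
B=W.reshape(-1,3);g=(d.reshape(-1)>0)
t=B[g&(np.hypot(B[:,0]-552,B[:,1]+43)<120)&(B[:,2]>110)&(B[:,2]<125)]
print(len(t),np.median(t[:,2]))
for th in (1.6,1.7): print(fitrect(t,(552,-43),th,190,68))
print(cv2.minAreaRect(t[:,:2].astype(np.float32)))
E
```

```text
shift [-0.0095 -0.003   0.006 ] turn about y (or ±180/360) [np.float64(-0.041581460643044466)] pos [547.3 -53.  247. ] yaw 4.9 j1,j6 [-0.3  -0.38] t 2.1
3288 118.27187366553872
(array([551.66996255, -43.687559  ,   1.65779961]), np.float64(1.3141807561690584))
(array([551.6699629 , -43.68755897,   1.65779969]), np.float64(1.3141806267962721))
((551.90234375, -44.35139465332031), (68.90532684326172, 191.36038208007812), 4.92964506149292)
```

View pics/w1.png

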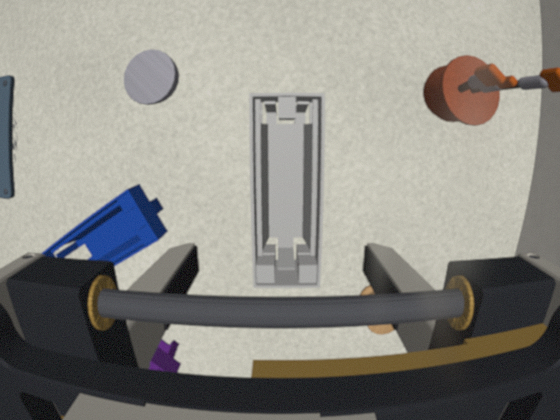

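The wrist view confirms the single lug at the +y end (286,105) and the two corner lugs at the −y end (270/303,268). The tray centre is (551.7,-43.7) with its x axis heading 95°. I'll align and descend.

servo_tool(
  moves=[
    [-0.009,0.02,0.005,0],
    [-0.009,0.05,0.005,0],
    [-0.009,0.08,0.005,0],
    [-0.009,0.11,0.005,0],
    [-0.009,0.11,0.005,0],
  ],
)

```text
t: 2.78
ee_pos: [548.6, -46.0, 135.5]
ee_rot: [-0.519, 0.52, -0.481, 0.478]
contact_force: [0.3, -1.1, 0.2]
opening: 1.001
```

```bash
python3 - <<'E'
from h import *
plan(551.7,-43.7,88,5.0)
E
```

```text
shift [-0.0019  0.0475  0.0035] turn about y (or ±180/360) [np.float64(-0.4260532795481424)] pos [548.6 -46.  135.5] yaw 4.6 j1,j6 [-0.29 -0.37] t 2.77
```

servo_tool(
  moves=[
    [-0.002,0.015,0.003,0],
    [-0.002,0.03,0.003,0],
    [-0.002,0.042,0.003,0],
    [-0.002,0.048,0.003,0],
    [-0.002,0.048,0.003,0],
  ],
)

```text
t: 3.4
ee_pos: [553.5, -42.8, 88.8]
ee_rot: [-0.52, 0.52, -0.479, 0.479]
contact_force: [0.0, -1.0, 1.0]
opening: 0.997
```

```bash
python3 - <<'E'
from h import *
plan(551.7,-43.7,88,5.0)
E
```

```text
shift [ 0.0008  0.0008 -0.0019] turn about y (or ±180/360) [np.float64(-0.3097176254763667)] pos [553.5 -42.8  88.8] yaw 4.7 j1,j6 [-0.28 -0.36] t 3.4
```

servo_tool(
  moves=[
    [0.001,0,-0.002,0],
    [0.001,0,-0.002,0],
  ],
)

```text
t: 3.65
ee_pos: [552.0, -44.2, 89.8]
ee_rot: [0.52, -0.52, 0.479, -0.479]
contact_force: [0.4, 0.4, 0.0]
opening: 0.999
```

servo_tool(
  moves=[
    [0,0,0,0],
    [0,0,0,0],
    [0,0,0,0],
    [0,0,0,0],
    [0,0,0,0],
  ],
  claw=1,
)

```text
t: 4.28
ee_pos: [551.9, -44.1, 89.4]
ee_rot: [0.52, -0.52, 0.479, -0.479]
contact_force: [0.1, -0.1, 1.5]
opening: 0.73
```

servo_tool(
  moves=[
    [0,-0.006,0,0],
    [0,-0.016,0,0],
    [0,-0.03,0,0],
    [0,-0.05,0,0],
    [0,-0.075,0,0],
    [0,-0.1,0,0],
    [0,-0.125,0,0],
    [0,-0.145,0,0],
  ],
)

```text
t: 5.28
ee_pos: [552.1, -44.1, 236.7]
ee_rot: [0.52, -0.52, 0.478, -0.48]
contact_force: [-0.5, -0.5, -0.7]
opening: 0.73
```

servo_tool(
  moves=[
    [0,-0.01,0,0],
    [0,-0.01,0,0],
    [0,-0.01,0,0],
  ],
)

```text
t: 5.65
ee_pos: [551.4, -43.9, 243.5]
ee_rot: [-0.52, 0.52, -0.48, 0.479]
contact_force: [0.1, -0.1, -1.9]
opening: 0.728
```

```bash
python3 - <<'E'
from h import *
s=r.sense();print(s['opening'],s['contact_force'])
plan(540,185,240,-85)
p,d=r.camera('scene');save('s1',p)
W=cloud(r.get_calibration('scene'),d).reshape(-1,3)
for zl,zh,nm in [(260,290,'top'),(75,92,'bot')]:
    t=W[(np.hypot(W[:,0]-552,W[:,1]+43)<125)&(W[:,2]>zl)&(W[:,2]<zh)]
    print(nm,len(t),np.median(t[:,2]),t.min(0),t.max(0))
E
```

```text
0.7279378375921627 [ 0.14399842 -0.12872754 -1.93242971]
shift [-0.2291  0.0036  0.0074] turn about y (or ±180/360) [np.float64(89.68313267054049)] pos [551.4 -43.9 243.5] yaw 4.7 j1,j6 [-0.28 -0.36] t 5.65
top 1216 268.33105404771345 [ 501.30233994 -137.53378581  260.00378748] [603.88728516  54.36827971 289.98867265]
bot 886 80.16245014821357 [ 510.78811299 -140.02008027   75.01825747] [596.33516677  54.8012157   87.55640309]
```

View pics/s1.png

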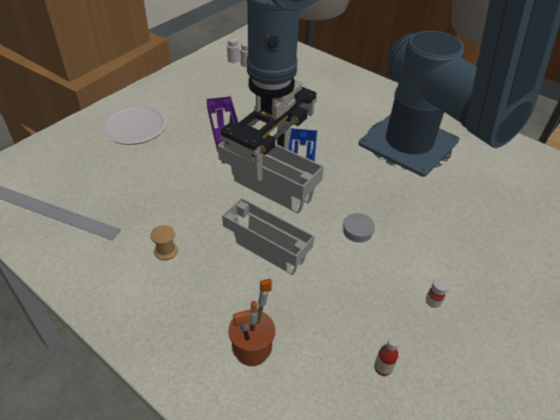

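The top tray is out, hanging level around (270,175), and the bottom tray is undisturbed around (268,235). I'll carry it to a free spot at (540,185), turning it a quarter on the way.

servo_tool(
  moves=[
    [-0.008,0,0,3],
    [-0.025,0,0.001,10],
    [-0.055,0,0.002,20],
    [-0.085,0,0.003,30],
    [-0.115,0,0.004,40],
    [-0.145,0,0.005,50],
    [-0.175,0,0.006,60],
    [-0.2,0,0.007,70],
  ],
)

```text
t: 6.7
ee_pos: [541.9, 157.0, 243.3]
ee_rot: [0.149, -0.15, 0.691, -0.691]
contact_force: [-0.4, 0.6, -0.7]
opening: 0.728
```

```bash
python3 - <<'E'
from h import *
plan(540,185,100,-85)
E
```

```text
shift [-0.01    0.1433 -0.0263] turn about y (or ±180/360) [np.float64(19.377627736812826)] pos [541.9 157.  243.3] yaw -65.6 j1,j6 [0.08 1.23] t 6.7
```

servo_tool(
  moves=[
    [-0.005,0.01,-0.012,8],
    [-0.01,0.03,-0.024,16],
    [-0.01,0.055,-0.026,19],
    [-0.01,0.08,-0.026,20],
    [-0.01,0.105,-0.026,20],
    [-0.01,0.125,-0.026,20],
    [-0.01,0.14,-0.026,20],
    [-0.01,0.145,-0.026,20],
  ],
)

```text
t: 7.7
ee_pos: [540.0, 183.5, 98.0]
ee_rot: [-0.028, 0.03, -0.706, 0.707]
contact_force: [0.0, -0.6, -1.6]
opening: 0.729
```

```bash
python3 - <<'E'
from h import *
plan(540,185,55.4,-85)
E
```

```text
shift [-0.0002  0.0426 -0.0015] turn about y (or ±180/360) [np.float64(-0.3209078802421459)] pos [540.  183.5  98. ] yaw -85.3 j1,j6 [0.13 1.62] t 7.7
```

servo_tool(
  moves=[
    [0,0.01,0,0],
    [0,0.022,0,0],
    [0,0.032,0,0],
    [0,0.037,0,0],
    [0,0.04,0,0],
    [0,0.042,0,0],
    [0,0.043,0,0],
    [0,0.043,0,0],
  ],
)

```text
t: 8.7
ee_pos: [540.8, 183.7, 56.5]
ee_rot: [0.029, -0.029, 0.707, -0.707]
contact_force: [0.4, -0.1, -1.4]
opening: 0.726
```

servo_tool(
  moves=[
    [0,0.001,0,0],
    [0,0.0015,0,0],
    [0,0.0015,0,0],
  ],
)

```text
t: 9.07
ee_pos: [541.0, 183.7, 55.4]
ee_rot: [0.029, -0.029, 0.707, -0.706]
contact_force: [-0.7, -0.4, 4.8]
opening: 0.731
```

servo_tool(
  moves=[
    [0,0,0,0],
    [0,0,0,0],
    [0,0,0,0],
    [0,0,0,0],
  ],
  claw=-1,
)

```text
t: 9.57
ee_pos: [540.7, 183.7, 54.7]
ee_rot: [-0.029, 0.029, -0.707, 0.707]
contact_force: [0.1, 1.0, 0.5]
opening: 0.999
```

servo_tool(
  moves=[
    [0,-0.01,0,0],
    [0,-0.04,0,0],
    [0,-0.08,0,0],
    [0,-0.12,0,0],
    [0,-0.16,0,0],
    [0,-0.18,0,0],
  ],
)

```text
t: 10.32
ee_pos: [541.7, 183.9, 238.5]
ee_rot: [0.031, -0.027, 0.707, -0.706]
contact_force: [0.3, -0.4, -0.1]
opening: 1.001
```

```bash
python3 - <<'E'
from wl import *
p,d,W,s=wlook('w2'); print(s['opening'])
B=W.reshape(-1,3);g=(d.reshape(-1)>0)
t=B[g&(np.hypot(B[:,0]-540,B[:,1]-185)<120)&(B[:,2]>76)&(B[:,2]<92)]
print(len(t),np.median(t[:,2]),fitrect(t,(540,185),0.08,190,68))
plan(430.7,299.8,200,-85)
p,d=r.camera('scene');save('s2',p);W=cloud(r.get_calibration('scene'),d); B=W.reshape(-1,3)
t=B[(np.hypot(B[:,0]-552,B[:,1]+43)<125)&(B[:,2]>78)&(B[:,2]<92)]
print('bot',fitrect(t,(552,-43),1.65,190,68),len(t),np.median(t[:,2]))
E
```

```text
1.0009068196428652
2831 84.3329251398113 (array([5.40641087e+02, 1.83670741e+02, 8.64171470e-02]), np.float64(1.3732721415792426))
shift [ 0.1023  0.0397 -0.1246] turn about y (or ±180/360) [np.float64(-0.30954388099954144)] pos [542.6 184.  240.4] yaw -85.3 j1,j6 [0.13 1.62] t 10.38
bot (array([554.0074321 , -42.38045929,   1.65940442]), np.float64(1.0558957218051788)) 631 82.01752278351296
```

View pics/w2.png

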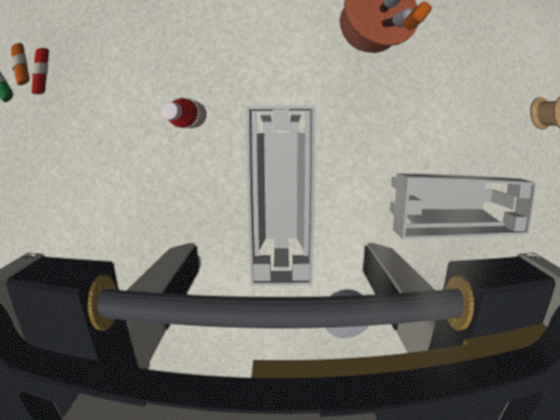

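View pics/s2.png

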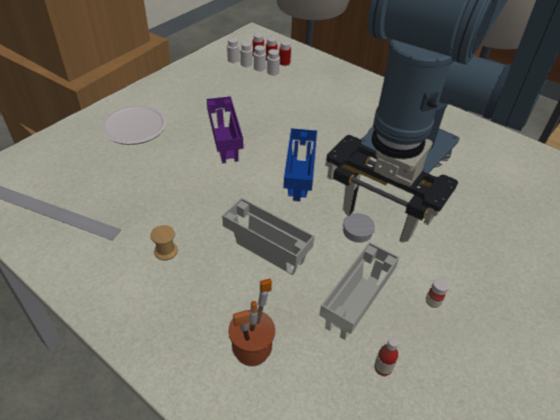

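The top tray stands flat on the table at (540.6,183.7), heading 5°, with its single lug at the far +x end (281,118). The bottom tray hasn't moved. Next is the jar.

servo_tool(
  moves=[
    [0.02,0,-0.02,0],
    [0.05,0,-0.055,0],
    [0.08,0,-0.09,0],
    [0.095,0.01,-0.115,0],
    [0.102,0.02,-0.125,0],
    [0.102,0.03,-0.125,0],
    [0.102,0.03,-0.125,0],
  ],
)

```text
t: 11.3
ee_pos: [428.9, 298.9, 203.5]
ee_rot: [-0.028, 0.029, -0.706, 0.707]
contact_force: [-0.2, -0.8, -0.4]
opening: 0.998
```

```bash
cat >> wl.py <<'E'
def pts(W,d,x,y,rr,zl,zh):
    B=W.reshape(-1,3);return B[(d.reshape(-1)>0)&(np.hypot(B[:,0]-x,B[:,1]-y)<rr)&(B[:,2]>zl)&(B[:,2]<zh)]
E
python3 - <<'E'
from wl import *
np.set_printoptions(precision=1,suppress=True)
p,d,W,s=wlook('w3')
t=pts(W,d,430,299,35,58,67); print(len(t),t.mean(0),(t.min(0)+t.max(0))/2,t.max(0)-t.min(0), cv2.minEnclosingCircle(t[:,:2].astype(np.float32)))
plan(430,299,34,-85)
E
```

```text
775 [430.8 299.9  63.4] [430.4 299.9  62. ] [29.8 30.4  7.6] ((430.28851318359375, 299.8493957519531), 15.33340072631836)
shift [-0.   0.2 -0. ] turn about y (or ±180/360) [np.float64(-0.3858068516096296)] pos [429.4 299.  204.1] yaw -85.4 j1,j6 [0.4 1.9] t 11.35
```

View pics/w3.png

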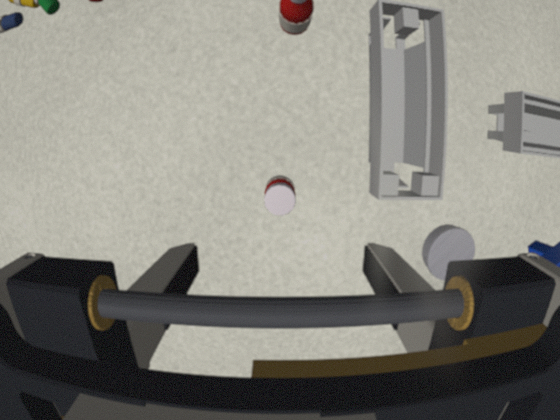

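servo_tool(
  moves=[
    [-0.001,0.02,-0.001,0],
    [-0.001,0.055,-0.001,0],
    [-0.001,0.09,-0.001,0],
    [-0.001,0.12,-0.001,0],
    [-0.001,0.145,-0.001,0],
    [-0.001,0.16,-0.001,0],
    [-0.001,0.168,-0.001,0],
    [-0.001,0.168,-0.001,0],
  ],
)

```text
t: 12.35
ee_pos: [430.1, 300.9, 36.9]
ee_rot: [0.029, -0.029, 0.707, -0.707]
contact_force: [-0.2, -0.3, -0.9]
opening: 1.001
```

servo_tool(
  moves=[
    [0,0,0,0],
    [0,0,0,0],
    [0,0,0,0],
    [0,0,0,0],
    [0,0,0,0],
    [0,0,0,0],
  ],
  claw=1,
)

```text
t: 13.1
ee_pos: [429.8, 301.0, 36.9]
ee_rot: [0.029, -0.029, 0.707, -0.707]
contact_force: [-0.2, -0.2, -0.1]
opening: 0.407
```

servo_tool(
  moves=[
    [0,0,0,0],
    [0,0,0,0],
    [0,0,0,0],
  ],
)

```text
t: 13.48
ee_pos: [429.8, 301.0, 36.8]
ee_rot: [-0.029, 0.029, -0.707, 0.707]
contact_force: [-0.2, -0.1, -0.9]
opening: 0.326
```

```bash
python3 - <<'E'
from h import *
s=r.sense();print(s['opening']); plan(551.7,-43.7,37+3+0.5,-85)
E
```

```text
0.3255048499441282
shift [-0.0934 -0.0037  0.3535] turn about y (or ±180/360) [np.float64(-0.31956025186070747)] pos [429.8 301.   36.8] yaw -85.3 j1,j6 [0.4  1.89] t 13.47
```

servo_tool(
  moves=[
    [0,-0.008,0,0],
    [0,-0.025,0,0],
    [0,-0.05,0,0],
    [0,-0.08,0,0],
    [0,-0.11,0.005,0],
    [-0.005,-0.135,0.02,0],
    [-0.015,-0.145,0.05,0],
    [-0.025,-0.145,0.085,0],
  ],
)

```text
t: 14.48
ee_pos: [462.5, 218.1, 183.7]
ee_rot: [0.03, -0.028, 0.707, -0.706]
contact_force: [0.5, 0.3, -0.3]
opening: 0.327
```

servo_tool(
  moves=[
    [-0.011,0,0.04,0],
    [-0.022,0,0.08,0],
    [-0.033,0,0.12,0],
    [-0.044,0,0.16,0],
    [-0.055,0,0.2,0],
    [-0.063,0,0.235,0],
    [-0.068,0,0.255,0],
    [-0.069,0,0.265,0],
  ],
)

```text
t: 15.48
ee_pos: [552.2, -40.8, 182.0]
ee_rot: [0.029, -0.029, 0.707, -0.706]
contact_force: [-0.2, 0.1, -0.0]
opening: 0.326
```

```bash
python3 - <<'E'
from wl import *
np.set_printoptions(precision=1,suppress=True)
p,d,W,s=wlook('w4')
print(s['opening'])
plan(551.7,-43.7,40.5,-85)
t=pts(W,d,552,-43,125,78,92); print(len(t),fitrect(t,(552,-43),1.65,190,68))
E
```

```text
0.3263092573478614
shift [0.  0.1 0. ] turn about y (or ±180/360) [np.float64(-0.3618588730659269)] pos [552.2 -41.4 181.9] yaw -85.4 j1,j6 [-0.3  1.2] t 15.53
3741 (array([552.4, -43.7,   1.7]), np.float64(1.3011486489068886))
```

View pics/w4.png

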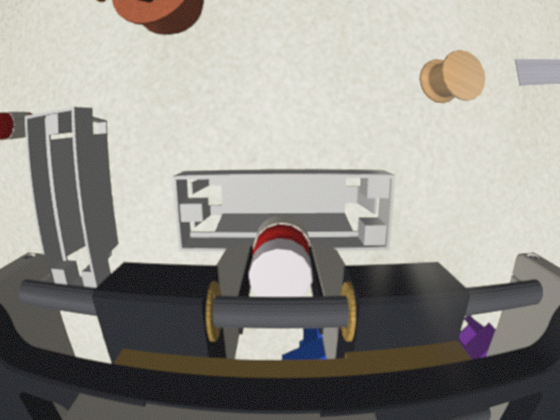

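servo_tool(
  moves=[
    [0.001,0.015,0.002,0],
    [0.001,0.04,0.002,0],
    [0.001,0.07,0.002,0],
    [0.001,0.09,0.002,0],
    [0.001,0.095,0.002,0],
    [0.001,0.095,0.002,0],
  ],
)

```text
t: 16.27
ee_pos: [550.9, -41.5, 86.6]
ee_rot: [0.029, -0.029, 0.707, -0.706]
contact_force: [-1.0, 0.1, -0.3]
opening: 0.327
```

```bash
python3 - <<'E'
from h import *
np.set_printoptions(precision=4,suppress=True)
plan(551.6,-43.7,40.5,-85)
E
```

```text
shift [-0.0005  0.0461  0.0023] turn about y (or ±180/360) [np.float64(-0.2679101712522538)] pos [550.9 -41.5  86.6] yaw -85.3 j1,j6 [-0.28  1.21] t 16.27
```

servo_tool(
  moves=[
    [-0.0005,0.01,0.002,0],
    [-0.0005,0.022,0.002,0],
    [-0.0005,0.032,0.002,0],
    [-0.0005,0.038,0.002,0],
    [-0.0005,0.042,0.002,0],
    [-0.0005,0.044,0.002,0],
    [-0.0005,0.045,0.002,0],
    [-0.0005,0.045,0.002,0],
  ],
)

```text
t: 17.27
ee_pos: [552.0, -44.2, 42.0]
ee_rot: [-0.029, 0.029, -0.706, 0.707]
contact_force: [0.8, 0.1, -1.1]
opening: 0.325
```

servo_tool(
  moves=[
    [0,0.001,0,0],
    [0,0.002,0,0],
    [0,0.002,0,0],
  ],
)

```text
t: 17.65
ee_pos: [551.9, -44.2, 39.9]
ee_rot: [-0.029, 0.029, -0.707, 0.707]
contact_force: [1.1, -0.4, -1.1]
opening: 0.326
```

servo_tool(
  moves=[
    [0,0.0005,0,0],
    [0,0.001,0,0],
    [0,0.001,0,0],
  ],
)

```text
t: 18.02
ee_pos: [552.3, -44.2, 39.7]
ee_rot: [-0.029, 0.028, -0.706, 0.707]
contact_force: [-1.8, 0.8, 6.2]
opening: 0.326
```

servo_tool(
  moves=[
    [0,0,0,0],
    [0,0,0,0],
    [0,0,0,0],
  ],
  claw=-0.3,
)

```text
t: 18.4
ee_pos: [551.7, -44.2, 38.6]
ee_rot: [0.029, -0.029, 0.707, -0.706]
contact_force: [-0.9, 0.2, -0.9]
opening: 0.601
```

servo_tool(
  moves=[
    [0,-0.008,0,0],
    [0,-0.025,0,0],
    [0,-0.05,0,0],
    [0,-0.09,0,0],
    [0,-0.13,0,0],
    [0,-0.17,0,0],
    [0,-0.19,0,0],
    [0,-0.19,0,0],
  ],
)

```text
t: 19.4
ee_pos: [552.9, -44.5, 231.0]
ee_rot: [-0.03, 0.027, -0.706, 0.707]
contact_force: [-0.3, 0.2, -0.1]
opening: 0.648
```

```bash
python3 - <<'E'
from wl import *
np.set_printoptions(precision=2,suppress=True)
p,d,W,s=wlook('w5')
t=pts(W,d,552,-43,125,78,92); q,e=fitrect(t,(552,-43),1.65,190,68);print('tray',q,e)
t=pts(W,d,552,-43,22,58,72); print('jar',len(t),np.median(t[:,2]),cv2.minEnclosingCircle(t[:,:2].astype(np.float32)))
plan(540.7,183.7,230,95)
p,d=r.camera('scene');save('s5',p)
E
```

```text
tray [552.27 -43.57   1.66] 1.1893813551849046
jar 673 66.45033335174213 ((552.48193359375, -45.153038024902344), 15.288758277893066)
shift [-0.01 -0.   -0.23] turn about y (or ±180/360) [np.float64(179.6826106009765)] pos [552.  -44.2 229.4] yaw -85.3 j1,j6 [-0.28  1.21] t 19.45
```

View pics/w5.png

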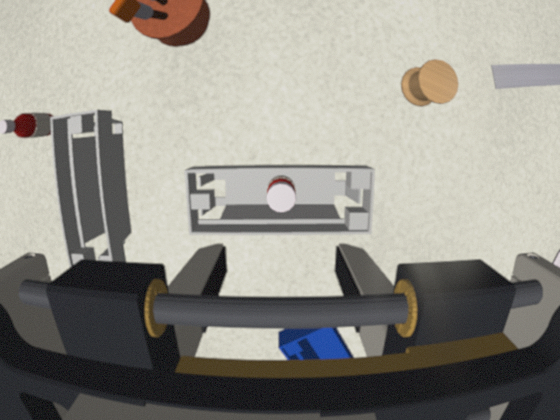

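View pics/s5.png

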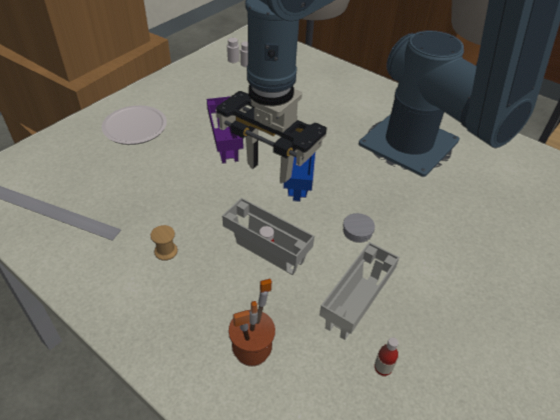

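The jar stands in the bottom tray, lid at (281,193) in the wrist view. It's within 1–2 mm of the centre line. I'll open up, flip the wrist empty, and go to the top tray.

servo_tool(
  moves=[
    [0,0,-0.02,-8],
    [-0.001,0,-0.05,-18],
    [-0.002,0,-0.08,-28],
    [-0.004,0,-0.11,-38],
    [-0.006,0,-0.14,-48],
    [-0.007,0,-0.17,-58],
    [-0.008,0,-0.2,-68],
    [-0.008,0,-0.228,-78],
  ],
  claw=-1,
)

```text
t: 20.5
ee_pos: [540.2, 184.6, 226.9]
ee_rot: [0.468, -0.47, 0.53, -0.529]
contact_force: [0.5, -0.3, 0.6]
opening: 1.002
```

servo_tool(
  moves=[
    [0,0,0,-10],
    [0,0,0,-20],
    [0,0,0,-30],
    [0,0,0,-40],
    [0,0,0,-50],
    [0,0,0,-60],
    [0,0,0,-70],
    [0,0,0,-80],
  ],
)

```text
t: 21.5
ee_pos: [540.3, 183.6, 226.9]
ee_rot: [-0.699, 0.7, -0.106, 0.103]
contact_force: [-0.5, 1.3, -0.6]
opening: 1.0
```

```bash
python3 - <<'E'
from h import *
np.set_printoptions(precision=4,suppress=True)
plan(540.7,183.7,56,95)
E
```

```text
shift [0.0009 0.1709 0.0005] turn about y (or ±180/360) [np.float64(-21.98978840200874)] pos [540.3 183.6 226.9] yaw 73.0 j1,j6 [ 0.13 -1.14] t 21.5
```

servo_tool(
  moves=[
    [0,0.01,0,-10],
    [0,0.03,0,-18],
    [0,0.055,0,-22],
    [0,0.08,0,-22],
    [0,0.1,0,-22],
    [0,0.1,0,-22],
  ],
)

```text
t: 22.25
ee_pos: [538.9, 183.3, 125.7]
ee_rot: [-0.706, 0.707, 0.026, -0.031]
contact_force: [0.1, 0.2, -0.2]
opening: 1.003
```

```bash
python3 - <<'E'
from wl import *
np.set_printoptions(precision=4,suppress=True)
plan(540.7,183.7,56,94.95)
p,d,W,s=wlook('w6')
t=pts(W,d,540,184,125,76,92); print(len(t),fitrect(t,(540,184),.08,190,68))
E
```

```text
shift [0.0023 0.0697 0.0002] turn about y (or ±180/360) [np.float64(-0.271477829869724)] pos [538.9 183.3 125.7] yaw 94.7 j1,j6 [ 0.13 -1.52] t 22.25
6003 (array([541.3988, 183.6853,   0.0869]), np.float64(1.4899332912392254))
```

View pics/w6.png

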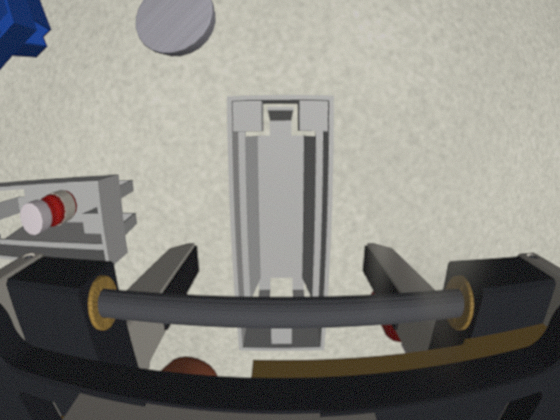

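The top tray is centred between the open fingers, corner lugs at (247/313,115). I'll descend and grip.

servo_tool(
  moves=[
    [0.002,0.015,0,0],
    [0.002,0.035,0,0],
    [0.002,0.052,0,0],
    [0.002,0.065,0,0],
    [0.002,0.069,0,0],
    [0.002,0.069,0,0],
  ],
)

```text
t: 23.05
ee_pos: [543.3, 183.9, 59.8]
ee_rot: [0.707, -0.707, -0.029, 0.029]
contact_force: [0.4, 0.3, -0.4]
opening: 0.998
```

servo_tool(
  moves=[
    [0,0,0,0],
    [0,0,0,0],
    [0,0,0,0],
    [0,0,0,0],
    [0,0,0,0],
  ],
  claw=1,
)

```text
t: 23.68
ee_pos: [543.5, 183.9, 60.2]
ee_rot: [0.707, -0.706, -0.029, 0.029]
contact_force: [-0.7, -0.1, 3.2]
opening: 0.731
```

```bash
python3 - <<'E'
from h import *
np.set_printoptions(precision=4,suppress=True)
plan(540.7,183.7,56,94.95)
print(r.sense()['opening'])
E
```

```text
shift [-0.0028  0.0042  0.    ] turn about y (or ±180/360) [np.float64(-0.2696131443524905)] pos [543.5 183.9  60.2] yaw 94.7 j1,j6 [ 0.13 -1.52] t 23.68
0.7305298675395567
```

servo_tool(
  moves=[
    [0,-0.006,0,0],
    [0,-0.016,0,0],
    [0,-0.035,0,0],
    [0,-0.06,0,0],
    [0,-0.09,0,0],
    [0,-0.12,0,0],
    [0,-0.14,0,0],
    [0,-0.15,0,0],
  ],
)

```text
t: 24.68
ee_pos: [543.7, 183.9, 211.6]
ee_rot: [0.707, -0.706, -0.03, 0.028]
contact_force: [0.2, 0.7, -0.9]
opening: 0.727
```

```bash
python3 - <<'E'
from h import *
np.set_printoptions(precision=4,suppress=True)
plan(552.4,-46,210,4.95)
s=r.sense();print(s['opening'],s['contact_force'])
E
```

```text
shift [-0.0101  0.0016 -0.2299] turn about y (or ±180/360) [np.float64(89.7340349066036)] pos [543.7 183.9 211.6] yaw 94.7 j1,j6 [ 0.13 -1.52] t 24.68
0.7270403541943442 [ 0.1699  0.7074 -0.8911]
```

servo_tool(
  moves=[
    [0,0,-0.01,4],
    [-0.001,0,-0.035,14],
    [-0.002,0,-0.065,24],
    [-0.003,0,-0.095,34],
    [-0.005,0,-0.125,44],
    [-0.006,0,-0.155,54],
    [-0.008,0,-0.185,64],
    [-0.009,0,-0.21,74],
  ],
)

```text
t: 25.68
ee_pos: [550.9, -27.2, 209.4]
ee_rot: [-0.58, 0.581, -0.404, 0.404]
contact_force: [0.1, -0.2, -1.2]
opening: 0.723
```

```bash
python3 - <<'E'
from h import *
np.set_printoptions(precision=4,suppress=True)
plan(552.4,-46,210,4.95)
E
```

```text
shift [ 0.0181 -0.0006 -0.0051] turn about y (or ±180/360) [np.float64(15.378356916433148)] pos [550.9 -27.2 209.4] yaw 20.3 j1,j6 [-0.25 -0.61] t 25.68
```

servo_tool(
  moves=[
    [0.007,0,-0.002,7],
    [0.014,0,-0.004,13],
    [0.018,0,-0.005,15],
    [0.018,0,-0.005,15],
    [0.018,0,-0.005,15],
  ],
)

```text
t: 26.3
ee_pos: [553.0, -44.5, 209.7]
ee_rot: [-0.524, 0.525, -0.474, 0.474]
contact_force: [-0.3, -0.4, -2.2]
opening: 0.729
```

```bash
python3 - <<'E'
from wl import *
np.set_printoptions(precision=4,suppress=True)
plan(552.4,-46,145,4.95)
p,d,W,s=wlook('w7')
t=pts(W,d,552,-44,125,230,250); print(len(t))
t=pts(W,d,552,-44,125,s['ee_pos'][2]+15,s['ee_pos'][2]+35); print(len(t),np.median(t[:,2]),fitrect(t,(552,-44),1.65,190,68))
t=pts(W,d,552,-44,125,76,92); print('bot',len(t),t.min(0) if len(t) else 0)
p,d=r.camera('scene');save('s7',p);
p,d=r.camera('side');save('si7',p);
E
```

```text
shift [ 0.0015  0.0647 -0.0007] turn about y (or ±180/360) [np.float64(0.8136519075273156)] pos [553.  -44.5 209.7] yaw 5.8 j1,j6 [-0.28 -0.38] t 26.3
7369
11262 232.81264937055874 (array([552.7321, -46.695 ,   1.6765]), np.float64(1.6906078507673552))
bot 127 [511.6691  22.466   77.3572]
```

View pics/w7.png

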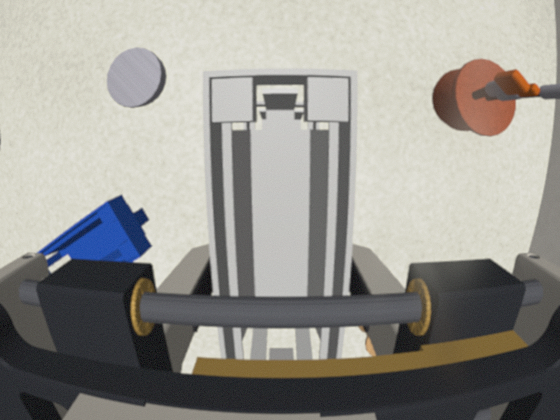

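View pics/s7.png

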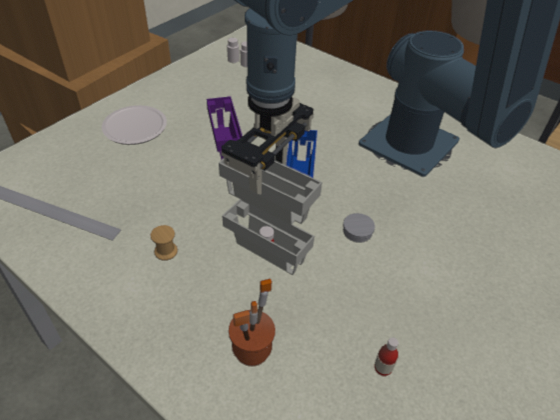

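```bash
python3 - <<'E'
from wl import *
np.set_printoptions(precision=4,suppress=True)
s=r.sense();print(s['ee_pos'],s['ee_rot'])
def ends(t,cx,cy,th,nm):
    a=np.cos(th)*(t[:,0]-cx)+np.sin(th)*(t[:,1]-cy); b=-np.sin(th)*(t[:,0]-cx)+np.cos(th)*(t[:,1]-cy)
    print(nm,len(t),'along',np.percentile(a,[0.5,2,98,99.5]),'across',np.percentile(b,[.5,2,98,99.5]))
W=np.load('wW.npy');d=np.ones(W.shape[:2])
t=pts(W,d,552,-44,125,228,242); ends(t,552.2,-43.6,1.659,'wrist top')
for n in ['scene','side']:
    p,d=r.camera(n); W=cloud(r.get_calibration(n),d)
    t=pts(W,d,552,-44,130,228,240); ends(t,552.2,-43.6,1.659,n+' top'); print(fitrect(t,(552,-44),1.66,190,68),np.median(t[:,2]))
    t=pts(W,d,552,-44,130,78,90); ends(t,552.2,-43.6,1.659,n+' bot'); print(fitrect(t,(552,-44),1.66,190,68))
E
```

```text
[553.0549 -44.4542 209.8559] [-0.5244  0.5244 -0.4744  0.4743]
wrist top 10223 along [-51.2689 -44.1346  95.6755  96.3309] across [-46.0812 -39.0396  38.9208  45.9218]
scene top 610 along [-91.3895 -90.0723  96.9472  97.4103] across [-51.7862 -50.4184  37.2877  44.9522]
(array([554.6089, -41.0982,   1.6757]), np.float64(1.0831021902649116)) 232.2687109019011
scene bot 546 along [-94.4698 -93.5137  95.4639  96.1094] across [-36.7942 -36.3197  32.3722  33.6359]
(array([554.138 , -42.0677,   1.6592]), np.float64(1.0072740491114978))
side top 311 along [-95.0003 -94.2008  97.155   97.8822] across [-47.0669 -44.5357  48.4189  49.2512]
(array([551.3882, -42.2319,   1.6712]), np.float64(1.2299443684869082)) 232.67093520860715
side bot 218 along [-94.6424 -94.0834  95.5879  96.0606] across [-33.5941 -33.137   34.946   35.1508]
(array([551.2982, -43.9609,   1.6623]), np.float64(1.1872047672161123))
```

View pics/si7.png

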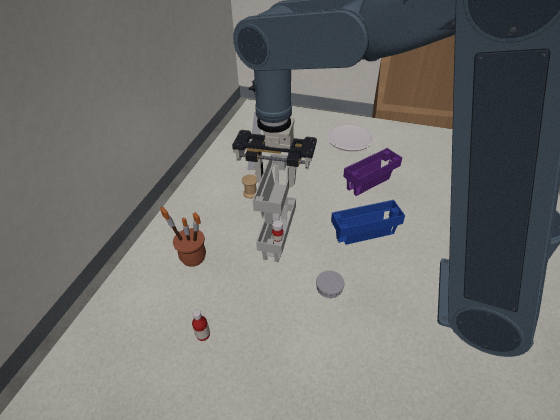

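The side view shows the top tray directly above the bottom tray, which still holds the jar. Relative to the bottom tray it is about 0.3 mm off in x, 1.4 mm off in y and 0.8° off in heading. I'll correct that and descend.

servo_tool(
  moves=[
    [0.0014,0.01,-0.0004,0.8],
    [0.0014,0.025,-0.0004,0.8],
    [0.0014,0.04,-0.0004,0.8],
    [0.0014,0.05,-0.0004,0.8],
    [0.0014,0.055,-0.0004,0.8],
    [0.0014,0.055,-0.0004,0.8],
    [0.0014,0.055,-0.0004,0.8],
  ],
)

```text
t: 27.42
ee_pos: [553.2, -46.3, 155.3]
ee_rot: [0.521, -0.521, 0.478, -0.479]
contact_force: [1.3, 1.0, -1.8]
opening: 0.727
```

```bash
python3 - <<'E'
from wl import *
np.set_printoptions(precision=4,suppress=True)
plan(552.4,-46,138.2,4.95)
for n in ['scene','side']:
    p,d=r.camera(n); W=cloud(r.get_calibration(n),d); save(n+'8',p)
    t=pts(W,d,552,-44,130,173,184);print(fitrect(t,(552,-44),1.66,190,68),np.median(t[:,2]))
    t=pts(W,d,552,-44,130,78,90); print(fitrect(t,(552,-44),1.66,190,68))
E
```

```text
shift [-0.0004  0.0171 -0.0008] turn about y (or ±180/360) [np.float64(-0.06693418541780716)] pos [553.2 -46.3 155.3] yaw 4.9 j1,j6 [-0.28 -0.37] t 27.43
(array([555.1455, -43.3159,   1.6658]), np.float64(1.2014105341555492)) 177.1307782101277
(array([553.764 , -42.7674,   1.6552]), np.float64(1.2026076859472994))
(array([551.7259, -43.8352,   1.6562]), np.float64(1.2364719885411404)) 177.67900142627815
(array([551.1753, -44.006 ,   1.659 ]), np.float64(1.0337931833057041))
```

servo_tool(
  moves=[
    [0,0.004,-0.0008,0],
    [0,0.008,-0.0008,0],
    [0,0.011,-0.0008,0],
    [0,0.013,-0.0008,0],
    [0,0.0145,-0.0008,0],
    [0,0.0155,-0.0008,0],
    [0,0.016,-0.0008,0],
    [0,0.016,-0.0008,0],
  ],
)

```text
t: 28.52
ee_pos: [552.1, -46.3, 138.9]
ee_rot: [0.521, -0.521, 0.478, -0.478]
contact_force: [0.7, 0.5, -1.3]
opening: 0.732
```

servo_tool(
  moves=[
    [0,0.0005,0,0],
    [0,0.001,0,0],
    [0,0.001,0,0],
  ],
)

```text
t: 28.9
ee_pos: [552.1, -46.3, 138.2]
ee_rot: [0.521, -0.521, 0.478, -0.478]
contact_force: [-0.5, 0.4, 1.9]
opening: 0.73
```

servo_tool(
  moves=[
    [0,0.0005,0,0],
    [0,0.0005,0,0],
  ],
)

```text
t: 29.15
ee_pos: [552.1, -46.3, 138.2]
ee_rot: [0.521, -0.521, 0.478, -0.478]
contact_force: [-2.3, 0.7, 5.9]
opening: 0.729
```

```bash
python3 - <<'E'
from wl import *
np.set_printoptions(precision=4,suppress=True)
for n in ['scene','side']:
    p,d=r.camera(n); W=cloud(r.get_calibration(n),d); save(n+'9',p)
    t=pts(W,d,552,-44,130,157,168);print(fitrect(t,(552,-44),1.66,190,68),np.median(t[:,2]))
    for e in (40,-130):
        q=t[(t[:,1]>e)&(t[:,1]<e+30)]; print('end',e,len(q),np.median(q[:,2]))
    t=pts(W,d,552,-44,130,78,90); print(fitrect(t,(552,-44),1.66,190,68))
E
```

```text
(array([553.9558, -43.0769,   1.6636]), np.float64(1.2306881932756042)) 160.85102638888588
end 40 100 160.42995659966243
end -130 10 160.7671629053914
(array([548.9068, -45.0377,   1.6193]), np.float64(5.1674708490992245))
(array([550.6255, -43.8205,   1.6596]), np.float64(1.2002705853658213)) 161.1317445390804
end 40 64 160.83734361218774
end -130 7 161.3384841251899
(array([537.4849, -45.0698,   1.4849]), np.float64(8.299314774190488))
```

View pics/scene9.png

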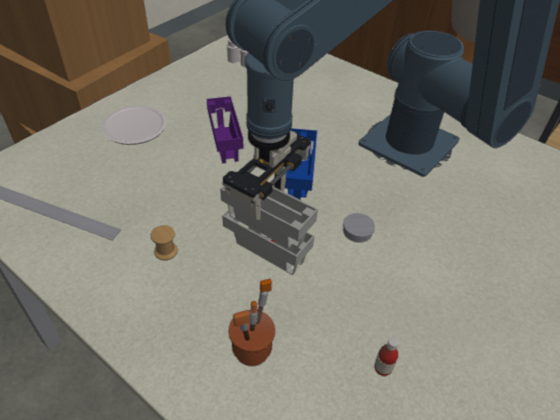

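Seated: about 6 N of contact at TCP height 138.2, as predicted for 78 mm, and the rim is level end to end. I'll release and back off.

servo_tool(
  moves=[
    [0,0,0,0],
    [0,0,0,0],
    [0,0,0,0],
    [0,0,0,0],
  ],
  claw=-1,
)

```text
t: 29.75
ee_pos: [552.0, -46.3, 137.2]
ee_rot: [-0.521, 0.521, -0.478, 0.478]
contact_force: [0.6, 0.1, -0.0]
opening: 0.997
```

servo_tool(
  moves=[
    [0,-0.01,0,0],
    [0,-0.03,0,0],
    [0,-0.06,0,0],
    [0,-0.09,0,0],
    [0,-0.12,0,0],
    [0,-0.13,0,0],
  ],
)

```text
t: 30.5
ee_pos: [553.0, -46.5, 270.0]
ee_rot: [0.522, -0.52, 0.477, -0.48]
contact_force: [-0.3, -0.4, 0.2]
opening: 1.003
```

```bash
python3 - <<'E'
from wl import *
np.set_printoptions(precision=3,suppress=True)
p,d,W,s=wlook('w10'); print(s['ee_pos'],s['opening'])
t=pts(W,d,552,-44,130,155,170);q,e=fitrect(t,(552,-44),1.66,190,68);print(q,e,np.median(t[:,2]))
for e in (20,-150):
    b=t[(t[:,1]>e)&(t[:,1]<e+40)];print(len(b),np.median(b[:,2]),b[:,1].min(),b[:,1].max())
plan(625.5,299.3,230,-85)
p,d=r.camera('side');save('si10',p)
E
```

```text
[552.994 -46.534 269.974] 1.003316950156922
[551.439 -45.46    1.66 ] 1.4196082362779965 161.74700999082015
1635 158.12562998989193 20.000354151077076 52.57979684708103
511 157.78264825894684 -137.99025205057248 -110.01046385762962
shift [-0.339  0.04   0.102] turn about y (or ±180/360) [np.float64(89.8828810657302)] pos [553.  -46.5 270.1] yaw 4.9 j1,j6 [-0.28 -0.37] t 30.55
```

View pics/w10.png

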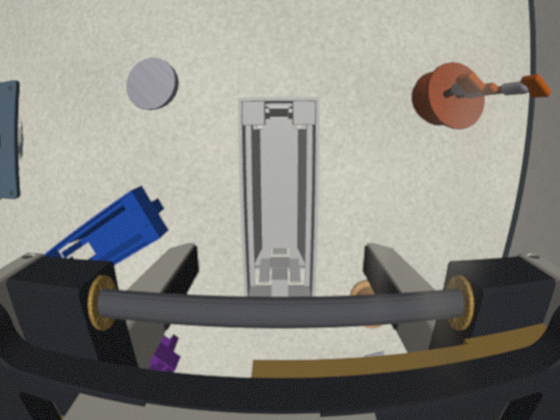

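View pics/si10.png

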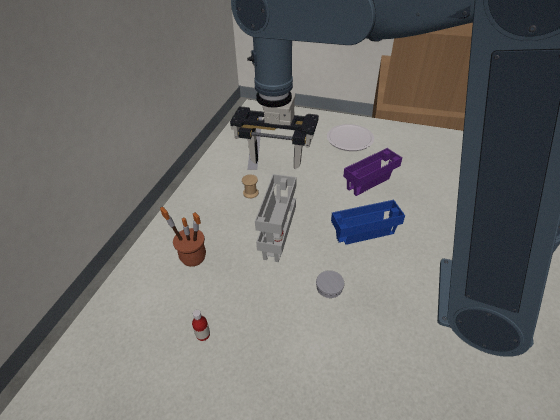

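The tray stands stacked, corner lugs now at the +y end and the single lug at −y. Next is the bottle.

servo_tool(
  moves=[
    [-0.015,0,0.005,7],
    [-0.05,0,0.015,17],
    [-0.1,0,0.03,27],
    [-0.15,0,0.045,37],
    [-0.2,0,0.06,47],
    [-0.25,0,0.075,57],
    [-0.3,0,0.09,67],
    [-0.33,0.01,0.1,77],
  ],
)

```text
t: 31.6
ee_pos: [623.3, 293.7, 255.8]
ee_rot: [0.108, -0.109, 0.699, -0.699]
contact_force: [1.1, -0.2, -1.0]
opening: 1.0
```

```bash
python3 - <<'E'
from h import *
np.set_printoptions(precision=4,suppress=True)
plan(624.5,298.5,220,-85)
E
```

```text
shift [-0.0027  0.0358 -0.0042] turn about y (or ±180/360) [np.float64(12.662304813906019)] pos [623.3 293.7 255.8] yaw -72.3 j1,j6 [0.28 1.54] t 31.6
```

servo_tool(
  moves=[
    [-0.002,0.01,-0.003,7],
    [-0.003,0.025,-0.004,12.5],
    [-0.003,0.035,-0.004,12.5],
    [-0.003,0.035,-0.004,12.5],
    [-0.003,0.035,-0.004,12.5],
  ],
)

```text
t: 32.22
ee_pos: [625.4, 295.6, 222.7]
ee_rot: [0.034, -0.033, 0.706, -0.706]
contact_force: [-0.5, -1.2, 0.5]
opening: 0.999
```

```bash
python3 - <<'E'
from wl import *
np.set_printoptions(precision=4,suppress=True)
plan(624.5,298.5,22,-85)
p,d,W,s=wlook('w11')
t=pts(W,d,624.5,298.5,30,93,104); print('cap',len(t),t.mean(0),cv2.minEnclosingCircle(t[:,:2].astype(np.float32)))
t=pts(W,d,624.5,298.5,35,10,52); cam=s['ee_pos']+rot(s['ee_rot'])@np.array(r.get_calibration('wrist')['mount'])[:3,3]
print('body',len(t),fitcirc(t,17,cam))
E
```

```text
shift [ 0.0007  0.2007 -0.003 ] turn about y (or ±180/360) [np.float64(0.4219513851753618)] pos [625.4 295.6 222.7] yaw -84.6 j1,j6 [0.28 1.76] t 32.23
cap 280 [625.4687 299.3047  99.2866] ((624.8599243164062, 299.3988952636719), 8.71075439453125)
body 166 (array([625.0585, 299.352 ]), np.float64(0.23724783739945193))
```

View pics/w11.png

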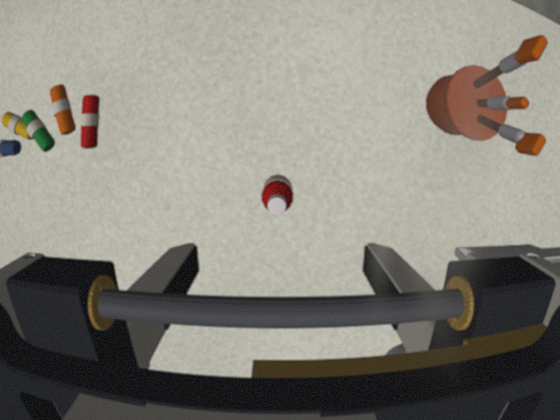

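servo_tool(
  moves=[
    [0.0007,0.015,-0.0038,0],
    [0.0007,0.045,-0.0038,0],
    [0.0007,0.08,-0.0038,0],
    [0.0007,0.115,-0.0038,0],
    [0.0007,0.15,-0.0038,0],
    [0.0007,0.178,-0.0038,0],
    [0.0007,0.19,-0.0038,0],
    [0.0007,0.196,-0.0038,0],
  ],
)

```text
t: 33.28
ee_pos: [624.0, 299.6, 25.8]
ee_rot: [-0.033, 0.033, -0.706, 0.706]
contact_force: [-0.2, 0.3, 0.5]
opening: 1.002
```

servo_tool(
  moves=[
    [0,0,0,0],
    [0,0,0,0],
    [0,0,0,0],
  ],
)

```text
t: 33.65
ee_pos: [624.8, 299.7, 27.5]
ee_rot: [0.034, -0.033, 0.706, -0.706]
contact_force: [0.6, 0.1, -0.9]
opening: 1.001
```

servo_tool(
  moves=[
    [0,0,0,0],
    [0,0,0,0],
    [0,0,0,0],
    [0,0,0,0],
    [0,0,0,0],
    [0,0,0,0],
    [0,0,0,0],
    [0,0,0,0],
  ],
  claw=1,
)

```text
t: 34.65
ee_pos: [624.2, 299.5, 26.3]
ee_rot: [-0.033, 0.033, -0.706, 0.706]
contact_force: [-0.4, -1.3, -0.1]
opening: 0.358
```

```bash
python3 - <<'E'
from h import *
np.set_printoptions(precision=4,suppress=True)
plan(551.9,-44,250,-85)
print(r.sense()['opening'],r.sense()['contact_force'])
E
```

```text
shift [ 0.1042 -0.2237  0.3352] turn about y (or ±180/360) [np.float64(0.3816633195739314)] pos [624.2 299.5  26.3] yaw -84.6 j1,j6 [0.29 1.76] t 34.65
0.3582153112797911 [-0.4333 -1.3041 -0.1358]
```

servo_tool(
  moves=[
    [0,-0.008,0,0],
    [0,-0.025,0,0],
    [0,-0.055,0,0],
    [0,-0.09,0,0],
    [0,-0.125,0,0],
    [0,-0.16,0.005,0],
    [0.005,-0.19,0.02,0],
    [0.015,-0.21,0.05,0],
  ],
)

```text
t: 35.65
ee_pos: [614.4, 248.8, 239.8]
ee_rot: [0.035, -0.032, 0.707, -0.706]
contact_force: [-0.0, -0.4, -0.8]
opening: 0.36
```

servo_tool(
  moves=[
    [0.012,-0.005,0.04,0],
    [0.024,-0.01,0.08,0],
    [0.036,-0.01,0.12,0],
    [0.048,-0.01,0.16,0],
    [0.06,-0.01,0.2,0],
    [0.072,-0.01,0.235,0],
    [0.08,-0.01,0.26,0],
    [0.086,-0.01,0.275,0],
  ],
)

```text
t: 36.65
ee_pos: [554.0, -34.8, 247.7]
ee_rot: [-0.033, 0.032, -0.706, 0.707]
contact_force: [-0.1, 1.6, -0.8]
opening: 0.36
```

servo_tool(
  moves=[
    [0.003,0,0.007,0.4],
    [0.003,0,0.01,0.4],
    [0.003,0,0.01,0.4],
    [0.003,0,0.01,0.4],
  ],
)

```text
t: 37.15
ee_pos: [552.2, -43.1, 246.3]
ee_rot: [0.031, -0.031, 0.707, -0.706]
contact_force: [-0.5, -0.1, -0.8]
opening: 0.359
```

```bash
python3 - <<'E'
from wl import *
np.set_printoptions(precision=4,suppress=True)
plan(551.9,-44,190,-85)
p,d,W,s=wlook('w12');print(s['opening'])
t=pts(W,d,552,-44,130,155,170);print(len(t),fitrect(t,(552,-44),1.66,190,68),np.median(t[:,2]))
for n in ['scene','side']:
    p,d=r.camera(n); W=cloud(r.get_calibration(n),d); save(n+'12',p)
    t=pts(W,d,552,-44,130,157,168);print(fitrect(t,(552,-44),1.66,190,68),np.median(t[:,2]))
E
```

```text
shift [0.0003 0.0563 0.0009] turn about y (or ±180/360) [np.float64(0.03560164563612034)] pos [552.2 -43.1 246.3] yaw -85.0 j1,j6 [-0.28  1.2 ] t 37.15
0.359222716535403
4068 (array([552.0099, -43.9047,   1.6613]), np.float64(1.345899224466244)) 160.50332578978703
(array([553.5316, -42.7548,   1.6604]), np.float64(1.0088576881579279)) 160.36835481821947
(array([550.5386, -43.7127,   1.6597]), np.float64(0.9622525301349967)) 160.94704673698243
```

View pics/w12.png

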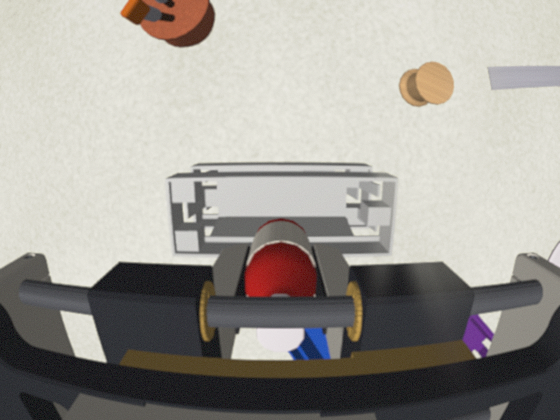

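View pics/scene12.png

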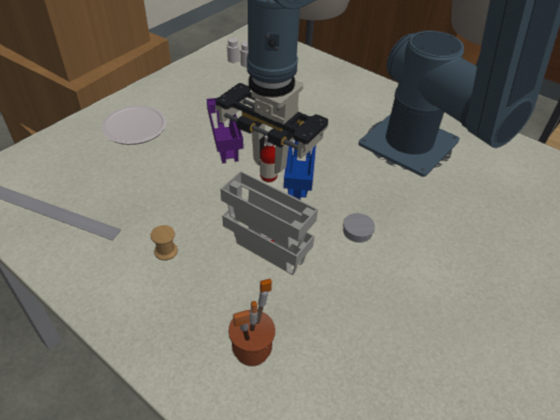

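servo_tool(
  moves=[
    [0.0007,0.015,0.001,0],
    [0.0007,0.04,0.001,0],
    [0.0007,0.07,0.001,0],
    [0.0007,0.09,0.001,0],
    [0.0007,0.1,0.001,0],
    [0.0007,0.1,0.001,0],
    [0.0007,0.1,0.001,0],
  ],
)

```text
t: 38.17
ee_pos: [552.0, -45.0, 147.1]
ee_rot: [-0.031, 0.03, -0.706, 0.707]
contact_force: [0.1, -0.2, -0.6]
opening: 0.358
```

```bash
python3 - <<'E'
from h import *
np.set_printoptions(precision=4,suppress=True)
plan(551.5,-44,107.5,-85); print(r.sense()['contact_force'])
E
```

```text
shift [ 0.0005  0.0396 -0.0011] turn about y (or ±180/360) [np.float64(-0.019205330035873658)] pos [552.  -45.  147.1] yaw -85.0 j1,j6 [-0.28  1.2 ] t 38.17
[ 0.0634 -0.214  -0.5529]
```

servo_tool(
  moves=[
    [0.0005,0.01,0,0],
    [0.0005,0.02,0,0],
    [0.0005,0.028,0,0],
    [0.0005,0.033,0,0],
    [0.0005,0.036,0,0],
    [0.0005,0.0375,0,0],
    [0.0005,0.038,0,0],
    [0.0005,0.038,0,0],
  ],
)

```text
t: 39.17
ee_pos: [551.1, -44.9, 108.5]
ee_rot: [-0.031, 0.031, -0.706, 0.706]
contact_force: [0.2, -0.2, -1.6]
opening: 0.357
```

servo_tool(
  moves=[
    [0,0.0005,0,0],
    [0,0.001,0,0],
    [0,0.001,0,0],
  ],
)

```text
t: 39.55
ee_pos: [550.9, -44.9, 107.3]
ee_rot: [0.031, -0.031, 0.706, -0.706]
contact_force: [0.9, 0.4, -0.4]
opening: 0.358
```

servo_tool(
  moves=[
    [0,0.0005,0,0],
    [0,0.0008,0,0],
    [0,0.0008,0,0],
  ],
)

```text
t: 39.92
ee_pos: [551.0, -44.9, 107.2]
ee_rot: [-0.031, 0.031, -0.706, 0.706]
contact_force: [-2.0, 0.4, 4.4]
opening: 0.355
```

Contact is 4.4 N at the expected height, so the bottle is on the floor. I'll open partway and retreat straight up.

servo_tool(
  moves=[
    [0,0,0,0],
    [0,0,0,0],
    [0,0,0,0],
    [0,0,0,0],
  ],
  claw=-0.35,
)

```text
t: 40.42
ee_pos: [550.9, -44.9, 106.4]
ee_rot: [0.031, -0.031, 0.706, -0.706]
contact_force: [-0.4, -0.3, -0.3]
opening: 0.671
```

servo_tool(
  moves=[
    [0,-0.008,0,0],
    [0,-0.025,0,0],
    [0,-0.05,0,0],
    [0,-0.085,0,0],
    [0,-0.125,0,0],
    [0,-0.16,0,0],
    [0,-0.18,0,0],
    [0,-0.18,0,0],
  ],
)

```text
t: 41.42
ee_pos: [551.8, -45.1, 288.8]
ee_rot: [-0.032, 0.029, -0.706, 0.707]
contact_force: [-0.2, 0.4, 0.4]
opening: 0.677
```

```bash
python3 - <<'E'
from wl import *
np.set_printoptions(precision=3,suppress=True)
p,d,W,s=wlook('w13');print(s['ee_pos'],s['opening'])
t=pts(W,d,552,-44,130,155,168);print('tray',len(t),fitrect(t,(552,-44),1.66,190,68),np.median(t[:,2]))
t=pts(W,d,552,-44,25,172,190);print('cap',len(t),np.median(t[:,2]),cv2.minEnclosingCircle(t[:,:2].astype(np.float32)))
for n in ['scene','side']:
    p,d=r.camera(n); W=cloud(r.get_calibration(n),d); save(n+'13',p)
    t=pts(W,d,552,-44,130,157,168);q=fitrect(t,(552,-44),1.66,190,68);print(q,np.median(t[:,2]))
    t=pts(W,d,552,-44,30,174,186);print('cap',len(t),t.mean(0))
    c=r.get_calibration(n)
    for nm,x,y,rr,zl,zh in [('spool',700,-208,45,50,70),('tin',370,77,50,20,34),('pot',760,97,60,10,76)]:
        j=pts(W,d,x,y,rr,zl,zh); print(nm,(j.min(0)+j.max(0))/2)
    im=p[160:280,200:340] if n=='scene' else p[150:280,220:330]
    save(n+'13z',cv2.resize(im,None,fx=4.2,fy=4.2,interpolation=cv2.INTER_CUBIC))
E
```

```text
[551.841 -45.109 288.792] 0.6771603988791711
tray 3708 (array([551.878, -43.919,   1.661]), np.float64(1.266798223050973)) 161.3766203896414
cap 319 180.3902406100201 ((551.5151977539062, -44.89875411987305), 8.757109642028809)
(array([553.419, -42.658,   1.659]), np.float64(1.1395984818310154)) 160.72139739691954
cap 57 [554.583 -42.712 177.668]
spool [ 701.867 -208.45    57.188]
tin [372.815  77.465  25.602]
pot [762.475  94.74   43.119]
(array([550.535, -43.721,   1.66 ]), np.float64(1.0351894260999046)) 161.10659053838032
cap 28 [550.496 -43.535 178.415]
spool [ 699.002 -210.911   57.245]
tin [370.264  76.534  24.989]
pot [752.476  97.859  43.134]
```

View pics/scene13z.png

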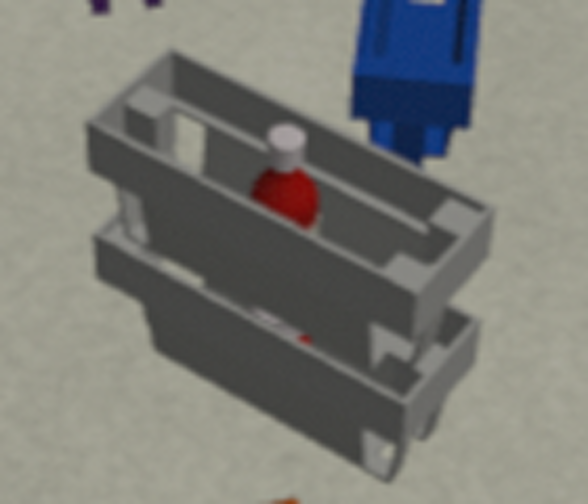

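View pics/side13z.png

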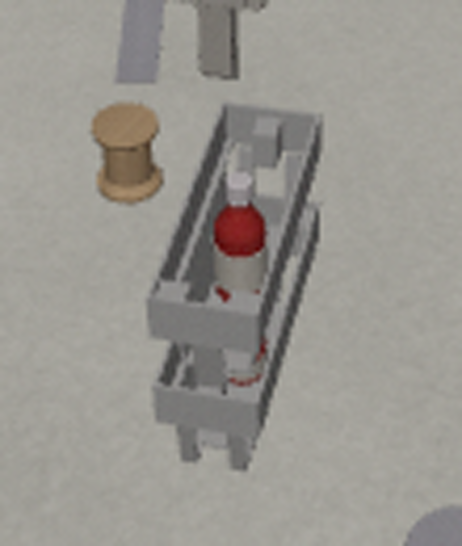

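View pics/w13.png

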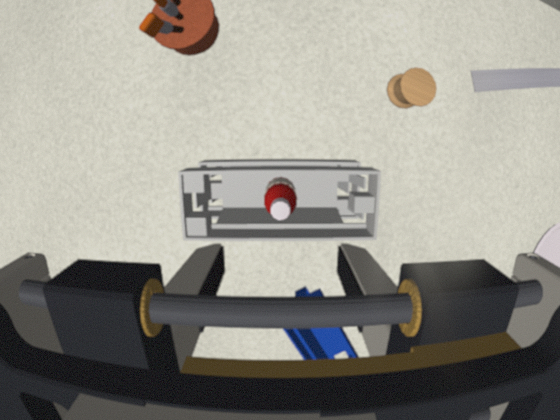

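The pictures show the stack level, with the bottle upright in the top tray, the jar below it and the gripper well clear. I'll hand the job in.

```bash
python3 -c "
from plant import r
print(r.close_job())"
```

```text
the job is handed in; nothing more can be done
None
```

I stacked the trays as asked and handed the job in about 42 s into the 72 s allowed. No verdict was reported.

I lifted the top tray out and parked it on the table a quarter turn round, then stood the squat jar in the bottom tray. The top tray then went back on, a full half turn round, resting on the lugs, and I stood the tall bottle in it.

**Top tray:** its rim measures about 161 mm high (162 expected), level from end to end. It sits about 1 mm off the bottom tray's centre, and the pictures show it turned end for end.

**Bottle:** the cap top is at 178–180 mm (179 expected) and about 1 mm off the tray's centre, so it stands upright on the floor.

**Jar:** it is 1–2 mm off the tray's centre, with the lid about 1.5 mm above the expected 65 mm. That is within measuring error.

**Gripper:** it ended about 110 mm above the cap, touching nothing.

**Bystanders:** the spool and tin stayed put to within 1–2 mm. The pot readings disagreed: the scene camera showed about 4 mm of shift one way and the side camera about 3 mm the other. I took that as measurement noise, since the robot never came near the pot.

**Other disagreements:**
- The scene camera reads about 2 mm off from the other cameras, so I aligned the trays relative to each other.
- One wrist-camera fit of the held tray was about 4 mm off along its length because the gripper hid part of it. The other two cameras agreed with each other, so I discarded that fit.

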